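Release the blue shackle from the dial lock and present it

ROBOT

A 6-joint arm with a two-finger parallel gripper is mounted at the origin on the work surface. World frame = base frame: x ahead of the robot, y to its left, z up, the work surface at z = 0. Lengths are in m, angles in rad, forces in N, time in s.
With the tool pointing down it reaches from about 0.3 to 0.875 m from the base axis. Payload 6.4 kg.
Tool frame: the origin (TCP) lies where the fingers leave the gripper's body, on its centre line; the fingertips stand 73 mm ahead of it and the grasp point (between the pads) lies 54 mm ahead of it; z points along the fingers, y is the line along which they close (so a half turn about z gives the same grasp; the last joint's range is limited). The gripper opens to 85 mm and grips with 20 to 120 N. Pads are 22 mm wide; open, the fingers measure 114 mm over their backs; the gripper's body (76 mm by 85 mm) begins 54 mm behind the grasp point. The pads swing forward as they close: fully open they stand 13 mm farther back than shut.
Start: joints at [-0.206, 0.181, 1.607, -0, 1.354, -0.206], TCP at [0.575, 0, 0.304] pointing down, gripper open.
Joint ranges: [-2.99, 2.99], [-0.89, 2.07], [0.3, 2.58], [-1.14, 4.28], [0, 2.63], [-3.12, 3.12]. Speed limits (rad/s): [2.57, 2.57, 3.01, 3.14, 3.14, 3.14].

INTERFACE

Orientations are given as a unit quaternion [w, x, y, z].
In Python, from bench import ctrl gives the robot as it stands.
- The arm moves only by the tool carry_out, never from a script. Its argument "steps" is one flat list of numbers, 7 for each row, row after row: the shift along the tool's x, y, z in m, then the turn, a rotation vector about the tool's x, y, z in rad, then the opening, from 0 (shut) to 1 (fully open). In form: [dx, dy, dz, wx, wy, wz, claw, dx, dy, dz, wx, wy, wz, claw, ...]. A call has 1 to 20 rows; each row is the pose to reach, as a shift and turn from the pose commanded when the call began, along the tool's axes at that moment; what a row does not reach only later rows make up. A row lasts 1/10 s, in which the tool goes at most 50 mm and 8.59 degrees, less where a joint would pass 70% of its speed; a pose out of reach is approached as far as the arm can. A call with a gripper value outside its range is refused whole. The fingers move at their own pace and stop on an object; the grip force is fixed at half the most. Time passes only in rows, so rows that repeat a pose let the fingers close. It gives the time, the measured TCP pose, the force, the opening and the grip force at its end, in the units of the state.
- ctrl.get_obs(): the state, without advancing time (a new reading comes with each control period).
- ctrl.camera(name): name is "scene" or "side" or "wrist"; returns the picture (400x640x3 uint8, red, green, blue); there is no depth.
- ctrl.camera_params(name): a dict with "vertical_fov" (degrees; the focal length in pixels is half the picture's height over the tangent of half this angle, whatever the lens; pixels are square), "cx", "cy" (the principal point, pixels), "cam_to_world" (4x4, takes a point from camera to world coordinates); the wrist camera has in their place "hand_eye" (4x4, takes a point from camera to tool coordinates, whose origin is the TCP and whose axes are the flange's). Camera axes: x right, y down, z forward; pixel columns grow to the right and rows downward; lengths in m; the calibration is good to about 2 mm. A picture is of the moment at which its call begins: read the wrist's pose just before it. camera_params takes no time and is no camera call.
- ctrl.hand_in(): hands the job in; it is judged then, once.
The state is a dict: "time_s": time; "q": joint angles; "dq": joint speeds; "joint_efforts": joint torques, N m; "eef_pos": TCP position; "eef_rot": TCP orientation; "wrist_force": force on the tool from outside, world axes, zero at the start; "torque": the same for the moment, N m; "opening": opening from 0.0 (shut) to 1.0 (fully open); "grasp_force": force on a finger pad.
Only numpy, scipy, OpenCV 4.12 (cv2) and the standard library are available. Lean on these libraries where they do the work, as an engineer would, in place of code of your own. Each camera call takes 0.05 s, during which the arm holds its last target. There are 200 camera calls.

TASK

Two U-shaped shackles stand locked in the green dial lock on the counter; turn the dial towards the side where the blue-sleeved one stands until it clicks into the notch there, then draw that shackle straight up out of the lock. Finish while holding it still, upright in the gripper, its feet about 10 cm above the middle of the walnut board for the customer to see. Leave the yellow shackle locked in its place and do not disturb the other things on the counter.

Things in the scene. Friction and masses are not known exactly. Their poses are not given: they have to be found in the camera images.
- lock: green steel lock housing, fixed, 112 (x) x 260 (y) x 34 mm high; origin at the centre of its underside, x away from the robot, y left, z up; dial at its centre. Shackle seats are centred 80 mm to +y (left) and -y (right); either shackle may stand in either. At dial +0.9 rad (within 0.1) the shackle in the left seat is free, at -0.9 the right one; otherwise a cam holds both down (they rise 2 mm).
- dial (a joint): dial angle in rad; 0 = white line and red tip along the lock's +x, positive = counterclockwise from above (to +y). Stops at +-1.25, starts within +-0.35. Slight friction (0.03 N m); near 0.67 either way it meets a hump (about 0.1 N m), then clicks into a notch centred at +-0.9, marked by a brass stud on the housing; another hump at 1.12.
- dial_grip (a point): point on the dial's vertical axis, 62 mm above the counter, where to grip. The grip is an upright black bar 12 mm thick, 44 mm long, 42 to 75 mm above the counter, lying along the white line: take its long faces from above. Site x = along the bar to the white line, z up. A plate of 30 mm radius lies under it, top at 38 mm. The nearest shackle leg is 53 mm from the axis.
- blue_shackle: the wanted shackle: steel U upside down with a blue sleeve, 78 mm high, about 0.16 kg, loose in its seat (3 mm play). Origin at the middle of its underside, z up, 4 mm above the counter when seated. Legs 10 mm thick at y = +-22 mm, each with an outward toe (to y = +-37 mm, 12 mm wide, 10 mm high). It must rise 30 mm straight up for the toes to clear the lock.
- blue_shackle_grip (a point): centre of the blue sleeve, 70 mm above the shackle's origin: a block 16 mm thick (x), 28 mm long (y) and 16 mm high; take its two long faces from above, fingers closing along x. Same axes as the shackle.
- yellow_shackle: the same shackle with a yellow sleeve, in the other seat; stays there. Origin and axes as for the blue one.
- board: dark walnut board with four brass corners, fixed to the counter, 110 x 110 x 12 mm; origin at the centre of its underside. It lies to the left or the right in front of the lock.
- board_top (a point): centre of the walnut board's top face, 12 mm above the counter.
- tray: white enamel tray with four compartments, 100 x 100 x 22 mm, fixed; bystander, on the side opposite to the walnut board. Origin at the centre of its underside.
- governor: chrome governor with three balls, 60 mm across, 66 mm high, loose bystander; origin at the centre of its underside.
- brush: red record brush 44 x 104 mm, 40 mm high with its knob, loose bystander; origin at the centre of its underside.
- diaphragm: mica disc in a brass ring, 58 mm across, 8 mm thick, loose bystander; origin at the centre of its underside.
- oil: amber oil bottle 44 mm across, 100 mm high, loose bystander; origin at the centre of its underside.
- plinth_corner: L-shaped walnut plinth corner 90 x 90 x 50 mm, loose bystander; origin at the underside, centre of its 90 mm square.

How it is judged:
On the way, in this order (a step that is already met when the one before it is completed fails the run):
1. the dial is in the notch on the blue shackle's side while that shackle still sits in the lock (z of blue_shackle in the frame of lock below 0.02 m and ((y of blue_shackle in the frame of lock above 0 m and value of joint dial between 0.77 and 1.03 rad) or (y of blue_shackle in the frame of lock below 0 m and value of joint dial between -1.03 and -0.77 rad))), for 0.2 s.
2. the blue shackle is drawn up clear of the lock, over its seat (z of blue_shackle in the frame of lock above 0.036 m and horizontal distance between blue_shackle and lock below 0.13 m and contact force between the fingers and blue_shackle above 0.5 N), for 0.1 s.
At the end, for the whole second after the job is handed in: The gripper holds the blue shackle still (under 3 cm/s) and upright (within 0.35 rad), its sleeve within 40 mm horizontally of the walnut board's centre, its underside 60 to 160 mm above the board's top, carried by the fingers alone; the yellow shackle still sits in its seat (moved under 10 mm) (horizontal distance between blue_shackle_grip and board_top below 0.04 m and z of blue_shackle in the frame of board_top between 0.06 and 0.16 m and angle between blue_shackle's own z axis and vertical below 0.35 rad and linear speed of blue_shackle below 0.03 m/s and contact force between the fingers and blue_shackle above 0.5 N and contact force between blue_shackle and board below 0.1 N and distance of yellow_shackle from where it was at the start of the episode below 0.01 m); the arm keeps its last pose, push and grip.
It fails at once if the yellow shackle is pulled or pushed out of its place (over 15 mm) (distance of yellow_shackle from where it was at the start of the episode above 0.015 m).
It fails at once if a bystander is shoved more than 20 mm (distance of any of governor, brush, diaphragm, oil, plinth_corner from where it was at the start of the episode above 0.02 m).
It also fails if it takes over 54 s, if anything falls off the work surface, if the arm or the gripper's body presses on something with over 40 N, if the wrist force passes 120 N, or if a joint passes its speed limit or range.

## Working session

There is one attempt and no reset: what is moved stays moved. The work goes in short steps, Python scripts to look and compute and a tool call to move; the robot and the scene stay as the last step left them, time stands still between calls to the robot, and variables do not carry over. Pictures are saved under pics/ and viewed, at most 10 in all, crops included, and the job is handed in when it is done.

Besides the shell and the picture viewer there is one more tool, called in YAML: its name, and indented under it one key for each argument. carry_out: Moves the arm, as the interface text tells. Its arguments: {"type":"object","properties":{"steps":{"type":"array"}},"required":["steps"]}

```bash
mkdir -p pics; ls; cat > h.py <<'E'
import numpy as np, cv2
from bench import ctrl
from scipy.spatial.transform import Rotation as R
def T_tool(o):
    T=np.eye(4); q=o["eef_rot"]; T[:3,:3]=R.from_quat([q[1],q[2],q[3],q[0]]).as_matrix(); T[:3,3]=o["eef_pos"]; return T
def snap(name,fn=None):
    o=ctrl.get_obs(); p=ctrl.camera_params(name)
    im=cv2.cvtColor(ctrl.camera(name),cv2.COLOR_RGB2BGR)
    if fn: cv2.imwrite("pics/"+fn,im)
    M=np.array(p["cam_to_world"]) if "cam_to_world" in p else T_tool(o)@np.array(p["hand_eye"])
    f=200/np.tan(np.radians(p["vertical_fov"])/2)
    return im,(M,f,p["cx"],p["cy"])
def ray(c,u,v):
    M,f,cx,cy=c; d=M[:3,:3]@np.array([(u-cx)/f,(v-cy)/f,1]); return M[:3,3],d
def onz(c,u,v,z):
    o,d=ray(c,u,v); return o+d*(z-o[2])/d[2]
def proj(c,P):
    M,f,cx,cy=c; q=M[:3,:3].T@(np.array(P)-M[:3,3]); return q[:2]/q[2]*f+[cx,cy]
def blobs(im,lo,hi,amin=30):
    m=cv2.inRange(cv2.cvtColor(im,cv2.COLOR_BGR2HSV),lo,hi)
    n,l,s,c=cv2.connectedComponentsWithStats(m)
    return [(s[i,4],c[i].round(1),s[i,:4]) for i in range(1,n) if s[i,4]>=amin],m
E
python3 - <<'E'
from h import *
ims=[]
for n in ("scene","side","wrist"):
    im,c=snap(n,n+"0.png"); print(n,c[0].round(3).tolist(),c[1])
o=ctrl.get_obs(); print(o)
E
```

```text
pics
scene [[-0.661, 0.535, -0.525, 1.175], [0.75, 0.459, -0.477, 0.521], [-0.014, -0.709, -0.705, 0.85], [0.0, 0.0, 0.0, 1.0]] 469.71191934629263
side [[0.925, -0.222, 0.308, 0.281], [-0.378, -0.485, 0.788, -0.905], [-0.026, -0.846, -0.533, 0.671], [0.0, 0.0, 0.0, 1.0]] 412.04541848929506
wrist [[1.0, -0.0, -0.001, 0.574], [-0.001, -0.956, -0.294, 0.074], [-0.001, 0.294, -0.956, 0.373], [0.0, 0.0, 0.0, 1.0]] 352.9241820249896
{'time_s': 0.15, 'q': array([-2.06312182e-01,  1.81412099e-01,  1.60771851e+00,  1.30915260e-06,
        1.35383903e+00, -2.06303355e-01]), 'dq': array([-0.00079485, -0.00304828, -0.0031881 ,  0.00050391, -0.00019811,
        0.00072544]), 'joint_efforts': array([ 1.94259010e-03, -4.45260644e+01, -3.51692533e+01, -1.26067753e-04,
        5.82284134e-03,  2.14055274e-05]), 'eef_pos': array([5.74689221e-01, 7.58653608e-05, 3.03196505e-01]), 'eef_rot': array([-5.76591081e-04,  7.07109834e-01,  7.07103393e-01, -3.76251497e-04]), 'wrist_force': array([-0.79562686, -0.20022552, -0.47642331]), 'torque': array([-0.02093467, -0.01436985,  0.01134546]), 'grasp_force': 0.0, 'opening': 1.005742053450597}
```

View pics/scene0.png

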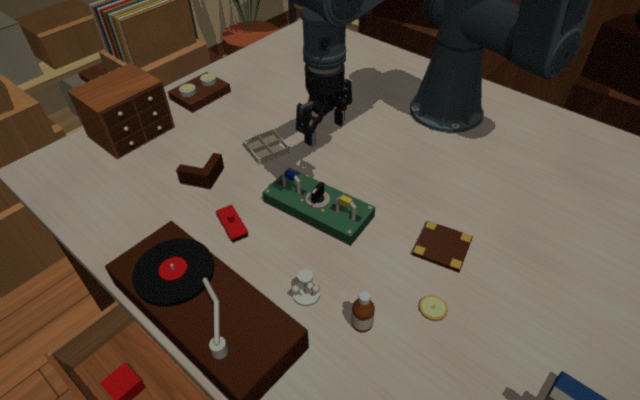

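View pics/wrist0.png

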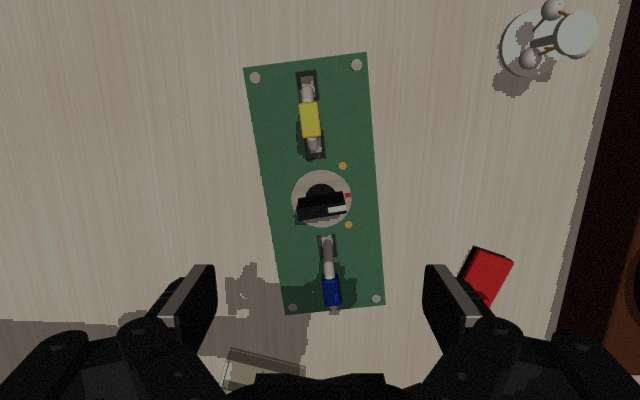

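The wrist view shows the lock from (245,60) to (385,310), with yellow at (310,120), the dial at (322,200) and blue at (331,290). Image right is +x and up is +y, so blue sits in the right seat (-y) and the dial target is -0.9. The scene view has the board at (443,245).

```bash
python3 - <<'E'
from h import *
im,c=snap("wrist")
b,m=blobs(im,(60,60,30),(90,255,255),3000)
pts=cv2.findNonZero(m)
n,l,s,ce=cv2.connectedComponentsWithStats(m); i=1+s[1:,4].argmax()
pts=cv2.findNonZero((l==i).astype(np.uint8))[:,0]
hull=cv2.convexHull(pts)[:,0]
W=np.array([onz(c,u,v,.034)[:2] for u,v in hull],np.float32)
r=cv2.minAreaRect(W*1000); print("lock",r, cv2.boxPoints(r).round(0).tolist())
print("rivets",[onz(c,*p,.034).round(4).tolist() for p in((254,78),(357,65),(376,299),(293,308))])
b,_=blobs(im,(105,120,40),(130,255,255)); 
for x in b: print("blue",x,onz(c,*x[1],.08).round(4))
b,_=blobs(im,(22,120,100),(32,255,255)); 
for x in b: print("yel",x,onz(c,*x[1],.08).round(4))
print("line",onz(c,328,210,.0755),onz(c,347,209,.0755), "red",onz(c,348,195,.06))
h=cv2.resize(im[140:320,260:400],None,fx=4,fy=4,interpolation=cv2.INTER_CUBIC)[:600]; cv2.imwrite("pics/crop1.png",h)
# board from scene
im,c=snap("scene"); sub=im[210:285,400:490]
b,m=blobs(sub,(0,60,20),(20,255,90),300); print([x for x in b])
m2=cv2.inRange(cv2.cvtColor(sub,cv2.COLOR_BGR2HSV),(0,90,20),(30,255,255))
hull=cv2.convexHull(cv2.findNonZero(m2))[:,0]+[400,210]
W=np.array([onz(c,u,v,.012)[:2] for u,v in hull],np.float32); print("board",cv2.minAreaRect(W*1000))
im,c=snap("side","side1.png")
E
```

```text
lock ((575.0494995117188, -25.116241455078125), (111.47721862792969, 259.53753662109375), 6.805647850036621) [[504.0, 97.0], [535.0, -161.0], [646.0, -147.0], [615.0, 110.0]]
rivets [[0.5144, 0.0882, 0.034], [0.6075, 0.0991, 0.034], [0.6357, -0.1409, 0.034], [0.5443, -0.1523, 0.034]]
blue (np.int32(463), array([330.8, 291.4]), array([322, 273,  19,  34], dtype=int32)) [ 0.5844 -0.1035  0.08  ]
yel (np.int32(606), array([309.1, 118.9]), array([298, 102,  22,  36], dtype=int32)) [0.5654 0.055  0.08  ]
line [ 0.58136281 -0.02422905  0.0755    ] [ 0.59822287 -0.0233029   0.0755    ] red [ 0.60009962 -0.01480008  0.06      ]
[(np.int32(1598), array([42. , 35.8]), array([12, 14, 59, 48], dtype=int32))]
board ((485.44512939453125, 274.5973205566406), (114.73420715332031, 108.98884582519531), 13.961894035339355)
```

View pics/crop1.png

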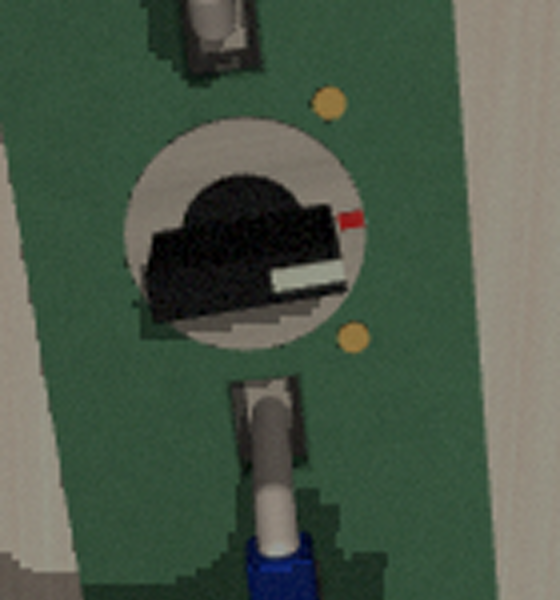

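View pics/side0.png

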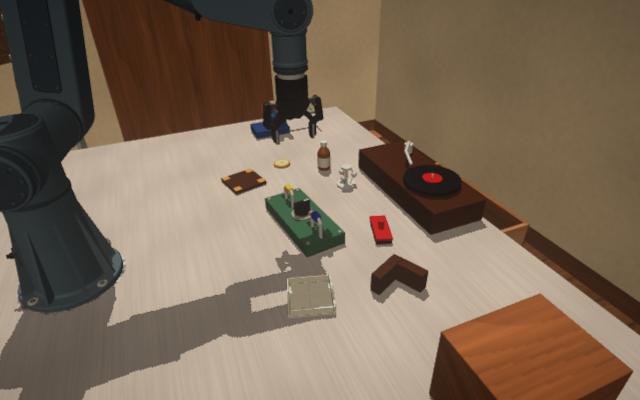

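The crop shows the white line running from (327,210) to (346,207), so the bar's world yaw is about 9.5° and the dial is near 0.05. The side view puts the board left of the lock and the tray on the right, as described. The lock's centre is at (0.575,-0.025) with a yaw of 0.119, and its measured size matches the given one. I'll go above the dial with the gripper part-open and turned across the bar.

carry_out:
  steps: [-0.025, 0, 0.05, 0, 0, -1.737, 0.47, -0.025, 0, 0.05, 0, 0, -1.737, 0.47, -0.025, 0, 0.08, 0, 0, -1.737, 0.47, -0.025, 0, 0.08, 0, 0, -1.737, 0.47, -0.025, 0, 0.08, 0, 0, -1.737, 0.47, -0.025, 0, 0.08, 0, 0, -1.737, 0.47, -0.025, 0, 0.08, 0, 0, -1.737, 0.47, -0.025, 0, 0.08, 0, 0, -1.737, 0.47, -0.025, 0, 0.08, 0, 0, -1.737, 0.47, -0.025, 0, 0.08, 0, 0, -1.737, 0.47, -0.025, 0, 0.08, 0, 0, -1.737, 0.47, -0.025, 0, 0.08, 0, 0, -1.737, 0.47, -0.025, 0, 0.08, 0, 0, -1.737, 0.47, -0.025, 0, 0.08, 0, 0, -1.737, 0.47, -0.025, 0, 0.08, 0, 0, -1.737, 0.47]

```text
time_s: 1.8
eef_pos: [0.575, -0.025, 0.2238]
eef_rot: [-0.0, -0.082, 0.997, 0.0]
wrist_force: [0.8, -0.2, 0.1]
opening: 0.466
grasp_force: 0.0
```

```bash
python3 - <<'E'
from h import *
im,c=snap("wrist","w2.png")
o=ctrl.get_obs(); T=T_tool(o); print(T.round(4).tolist(),o["opening"],o["q"].round(2))
g=proj(c,(.575,-.025,.075)); print("axis top px",g,"lineend",proj(c,(.575+.02*np.cos(.166),-.025+.02*np.sin(.166),.075)))
E
```

```text
[[-0.9865, -0.164, -0.0, 0.575], [-0.164, 0.9865, 0.0, -0.025], [0.0, 0.0, -1.0, 0.2239], [0.0, 0.0, 0.0, 1.0]] 0.4724166434200667 [-0.25  0.27  1.68 -0.    1.2  -1.99]
axis top px [320.52213941 214.83085017] lineend [320.56635281 242.96251481]
```

View pics/w2.png

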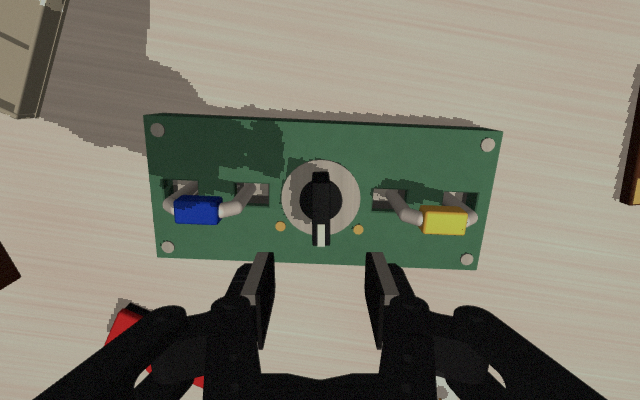

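The bar is upright at u≈320 (v 172–246), centred and parallel to the pads, and the predicted axis pixel matches. I'll descend and close on it.

carry_out:
  steps: [0, 0, 0.03, 0, 0, 0, 0.47, 0, 0, 0.06, 0, 0, 0, 0.47, 0, 0, 0.08, 0, 0, 0, 0.47, 0, 0, 0.095, 0, 0, 0, 0.47, 0, 0, 0.103, 0, 0, 0, 0.47, 0, 0, 0.103, 0, 0, 0, 0.47, 0, 0, 0.103, 0, 0, 0, 0.0, 0, 0, 0.103, 0, 0, 0, 0.0, 0, 0, 0.103, 0, 0, 0, 0.0, 0, 0, 0.103, 0, 0, 0, 0.0, 0, 0, 0.103, 0, 0, 0, 0.0, 0, 0, 0.103, 0, 0, 0, 0.0]

```text
time_s: 3.05
eef_pos: [0.5757, -0.0243, 0.1223]
eef_rot: [0.001, -0.083, 0.997, 0.0]
wrist_force: [-1.1, 5.5, 4.5]
opening: 0.127
grasp_force: 59.3
```

carry_out:
  steps: [0, 0, 0, 0, 0, 0.12, 0, 0, 0, 0, 0, 0, 0.24, 0, 0, 0, 0, 0, 0, 0.36, 0, 0, 0, 0, 0, 0, 0.48, 0, 0, 0, 0, 0, 0, 0.6, 0, 0, 0, 0, 0, 0, 0.68, 0, 0, 0, 0, 0, 0, 0.76, 0, 0, 0, 0, 0, 0, 0.84, 0, 0, 0, 0, 0, 0, 0.9, 0, 0, 0, 0, 0, 0, 0.95, 0, 0, 0, 0, 0, 0, 0.95, 0, 0, 0, 0, 0, 0, 0.95, 0, 0, 0, 0, 0, 0, 0.95, 0]

```text
time_s: 4.35
eef_pos: [0.5757, -0.0244, 0.1223]
eef_rot: [0.001, 0.382, 0.924, 0.001]
wrist_force: [-0.6, 4.7, 5.5]
opening: 0.125
grasp_force: 59.4
```

```bash
python3 - <<'E'
from h import *
o=ctrl.get_obs(); T=T_tool(o); print(T.round(3).tolist(),"tool x yaw",np.arctan2(-T[1,0],-T[0,0]),o["torque"],o["opening"])
E
```

```text
[[-0.708, 0.706, 0.002, 0.576], [0.706, 0.708, 0.0, -0.024], [-0.001, 0.002, -1.0, 0.122], [0.0, 0.0, 0.0, 1.0]] tool x yaw -0.7835819778398422 [ 0.6277088   0.32014962 -0.01665944] 0.12530625283947483
```

The dial reads about -0.903, in the notch. Next I'll release it, rise, and go above the blue shackle.

carry_out:
  steps: [0, 0, 0, 0, 0, 0, 0.45, 0, 0, 0, 0, 0, 0, 0.45, 0, 0, 0, 0, 0, 0, 0.45, 0, 0, 0, 0, 0, 0, 0.45, 0, 0, -0.04, 0, 0, 0, 0.45, 0, 0, -0.08, 0, 0, 0, 0.45, 0, 0, -0.1, 0, 0, 0, 0.5, -0.0627, -0.0504, -0.1, 0, 0, 0.668, 0.6, -0.0627, -0.0504, -0.1, 0, 0, 0.668, 0.6, -0.0627, -0.0504, -0.1, 0, 0, 0.668, 0.6, -0.0627, -0.0504, -0.1, 0, 0, 0.668, 0.6, -0.0627, -0.0504, -0.1, 0, 0, 0.668, 0.6, -0.0627, -0.0504, -0.1, 0, 0, 0.668, 0.6, -0.0627, -0.0504, -0.1, 0, 0, 0.668, 0.6]

```text
time_s: 5.75
eef_pos: [0.5838, -0.105, 0.2207]
eef_rot: [-0.0, 0.663, 0.749, -0.0]
wrist_force: [-0.6, -0.4, 0.1]
opening: 0.594
grasp_force: 0.0
```

```bash
python3 - <<'E'
from h import *
im,c=snap("wrist","w3.png")
o=ctrl.get_obs(); T=T_tool(o); print(T.round(4).tolist(),o["opening"])
b,_=blobs(im,(105,120,40),(130,255,255))
for x in b: print(x,onz(c,*x[1],.08),proj(c,(.5845,-.1044,.082)))
im,c=snap("scene"); sub=im[210:285,400:490]
E
```

```text
[[-0.1206, 0.9927, -0.0002, 0.5838], [0.9927, 0.1206, -0.0, -0.1049], [0.0, -0.0002, -1.0, 0.2208], [0.0, 0.0, 0.0, 1.0]] 0.6001645538444896
(np.int32(1085), array([322. , 214.6]), array([310, 190,  25,  47], dtype=int32)) [ 0.58440775 -0.10340449  0.08      ] [321.97452729 217.15128243]
```

View pics/w3.png

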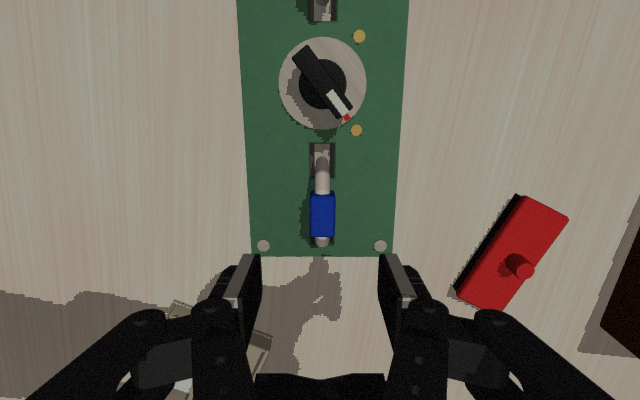

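The dial's red tip, at (346,118), points to the stud at (356,130), so it is in the notch. The blue sleeve at (322,214) lies under the gripper. I'll descend, grip, and raise it straight up.

carry_out:
  steps: [0.001, 0.0006, 0.03, 0, 0, 0, 0.6, 0.001, 0.0006, 0.06, 0, 0, 0, 0.6, 0.001, 0.0006, 0.08, 0, 0, 0, 0.6, 0.001, 0.0006, 0.091, 0, 0, 0, 0.6, 0.001, 0.0006, 0.091, 0, 0, 0, 0.6, 0.001, 0.0006, 0.091, 0, 0, 0, 0, 0.001, 0.0006, 0.091, 0, 0, 0, 0, 0.001, 0.0006, 0.091, 0, 0, 0, 0, 0.001, 0.0006, 0.091, 0, 0, 0, 0, 0.001, 0.0006, 0.091, 0, 0, 0, 0, 0.001, 0.0006, 0.091, 0, 0, 0, 0]

```text
time_s: 6.95
eef_pos: [0.5854, -0.1043, 0.1316]
eef_rot: [0.001, 0.664, 0.748, 0.001]
wrist_force: [0.3, 0.1, 6.4]
opening: 0.174
grasp_force: 59.4
```

carry_out:
  steps: [0, 0, -0.004, 0, 0, 0, 0, 0, 0, -0.01, 0, 0, 0, 0, 0, 0, -0.016, 0, 0, 0, 0, 0, 0, -0.022, 0, 0, 0, 0, 0, 0, -0.022, 0, 0, 0, 0]

```text
time_s: 7.45
eef_pos: [0.5849, -0.1041, 0.1531]
eef_rot: [0.001, 0.664, 0.748, 0.0]
wrist_force: [1.0, -1.3, -1.6]
opening: 0.171
grasp_force: 58.6
```

carry_out:
  steps: [0, 0, -0.01, 0, 0, 0, 0, 0, 0, -0.02, 0, 0, 0, 0, 0, 0, -0.03, 0, 0, 0, 0, 0, 0, -0.05, 0, 0, 0, 0, 0, 0, -0.08, 0, 0, 0, 0, 0, 0, -0.105, 0, 0, 0, 0, 0, 0, -0.115, 0, 0, 0, 0, 0, 0, -0.115, 0, 0, 0, 0]

```text
time_s: 8.25
eef_pos: [0.5851, -0.1042, 0.2691]
eef_rot: [0.002, 0.664, 0.748, 0.001]
wrist_force: [-0.2, -0.9, -0.9]
opening: 0.173
grasp_force: 58.6
```

```bash
python3 - <<'E'
from h import *
im,c=snap("side","s4.png"); a=im[100:300,180:420]
cv2.imwrite("pics/s4c.png",cv2.resize(a,None,fx=3,fy=3))
m=cv2.inRange(cv2.cvtColor(im,cv2.COLOR_BGR2HSV),(0,90,20),(30,255,255))[160:200,212:274]
hull=cv2.convexHull(cv2.findNonZero(m))[:,0]+[212,160]
print(cv2.minAreaRect(np.array([onz(c,u,v,.012)[:2]*1000 for u,v in hull],np.float32)))
E
```

```text
((480.6449279785156, 267.1885986328125), (112.70507049560547, 121.30322265625), 13.76628589630127)
```

View pics/s4c.png

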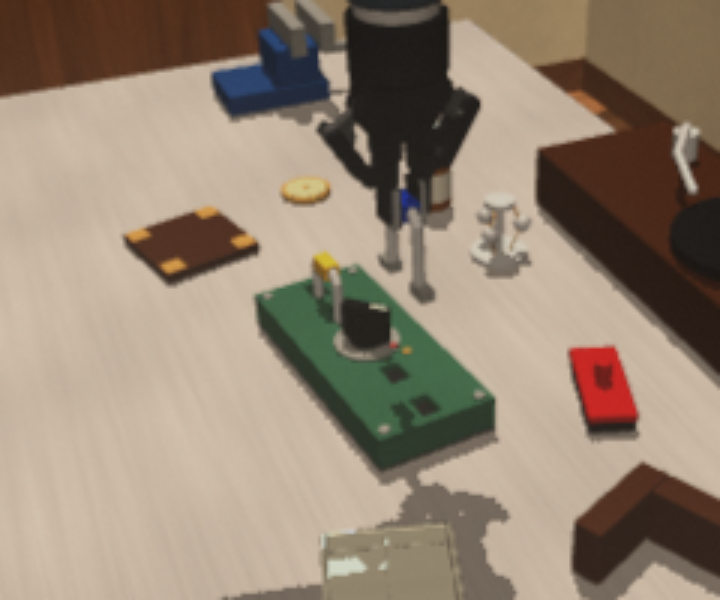

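The blue shackle is clear of the lock and upright, and yellow is still seated. The two views agree on a board centre near (0.483,0.271), so I'll carry it there.

carry_out:
  steps: [0.015, -0.002, 0, 0, 0, 0, 0, 0.04, -0.006, 0, 0, 0, 0, 0, 0.075, -0.011, 0, 0, 0, 0, 0, 0.11, -0.016, 0, 0, 0, 0, 0, 0.145, -0.021, 0, 0, 0, 0, 0, 0.18, -0.026, 0, 0, 0, 0, 0, 0.215, -0.031, 0, 0, 0, 0, 0, 0.25, -0.036, 0, 0, 0, 0, 0, 0.285, -0.041, 0, 0, 0, 0, 0, 0.32, -0.046, 0, 0, 0, 0, 0, 0.35, -0.051, 0.005, 0, 0, 0, 0, 0.37, -0.054, 0.013, 0, 0, 0, 0, 0.38, -0.056, 0.02, 0, 0, 0, 0, 0.385, -0.056, 0.027, 0, 0, 0, 0, 0.385, -0.056, 0.027, 0, 0, 0, 0, 0.385, -0.056, 0.027, 0, 0, 0, 0, 0.385, -0.056, 0.027, 0, 0, 0, 0, 0.385, -0.056, 0.027, 0, 0, 0, 0]

```text
time_s: 10.1
eef_pos: [0.4836, 0.2711, 0.2404]
eef_rot: [0.0, 0.664, 0.747, 0.0]
wrist_force: [-0.1, -0.7, -1.1]
opening: 0.172
grasp_force: 58.6
```

```bash
python3 - <<'E'
from h import *
im,c=snap("scene","s5.png"); cv2.imwrite("pics/s5c.png",cv2.resize(im[100:300,330:530],None,fx=3,fy=3))
print("expected feet px in crop",(proj(c,(.483,.271,.112))-[330,100])*3,"board centre",(proj(c,(.483,.271,.012))-[330,100])*3)
E
```

```text
expected feet px in crop [357.79786029 339.66188376] board centre [333.75108955 429.25130396]
```

View pics/s5c.png

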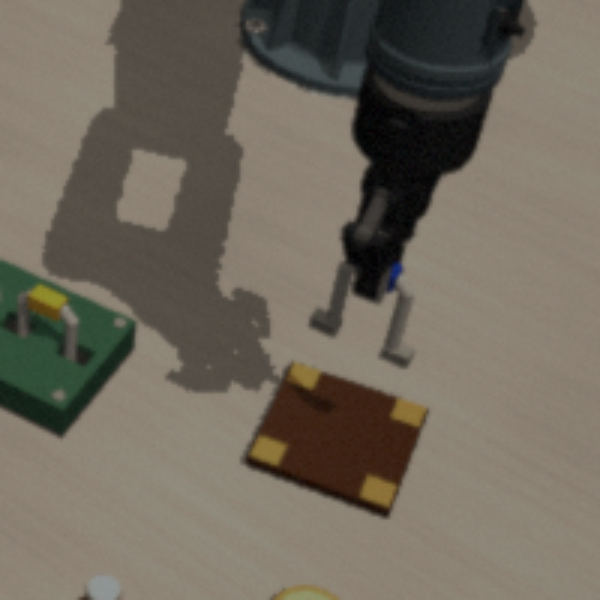

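The feet are centred at crop (361,342) against an expected (358,340). The board centre is within about 5 mm of the predicted point. I'll hand in.

```bash
python3 -c "
from bench import ctrl
print(ctrl.hand_in())"
```

```text
the job is handed in; nothing more can be done
None
```

I turned the dial into the blue side's notch, drew the blue shackle straight up, and handed in with it held upright about 10 cm above the middle of the walnut board. Yellow was still locked in its seat, and no verdict came back.

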